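Fetch the stamp from under the drying rack

ROBOT

A 7-joint arm with a two-finger parallel gripper is mounted at the origin on the work surface. World frame = base frame: x ahead of the robot, y to its left, z up, the work surface at z = 0. Lengths are in m, angles in rad, forces in N, time in s.
With the tool pointing down it reaches from about 0.4 to 0.85 m from the base axis. Payload 4.5 kg.
Tool frame: the origin (TCP) lies at the very end of the fingers, on their centre line; the grasp point (between the pads) lies 19 mm behind it; z points along the fingers, x is the direction in which the jaws open and shut, and the axes are right-handed (so a half turn about z gives the same grasp; the last joint's range is limited). The gripper opens to 88 mm and grips with 3 to 60 N. Pads are 18 mm wide; open, the fingers measure 123 mm over their backs; the gripper's body (75 mm by 187 mm) begins 45 mm behind the grasp point.
Start: joints at [1.227, 0.689, -0.195, 1.565, 0.157, 0.902, -0.215], TCP at [0.231, -0.581, 0.239] pointing down, gripper open.
Joint ranges: [-3.01, 3.01], [-0.46, 2.08], [-1.47, 1.51], [0.13, 2.56], [-1, 4.14], [0.04, 2.09], [-2.66, 2.66]. Speed limits (rad/s): [2.57, 2.57, 3.14, 3.14, 3.14, 3.14, 3.14].

INTERFACE

Orientations are given as a unit quaternion [x, y, z, w].
In Python, from plant import * gives the robot as it stands.
- The arm moves only by the tool apply_moves, never from a script. Its argument "series" is a list of rows, each an object of numbers: "x", "y", "z": the shift along the tool's x, y, z in units of 80 cm (1.0 is 80 cm); "wx", "wy", "wz": the turn, a rotation vector about the tool's x, y, z in units of pi rad (1.0 is pi rad); "fingers": the opening, from -1 (shut) to 1 (fully open), so that 0 is half open. In form: [{"x": .., "y": .., "z": .., "wx": .., "wy": .., "wz": .., "fingers": ..}, ...]. A call has 1 to 8 rows; each row shifts and turns the pose as measured when the row begins, along the tool's axes as they then stand; what a row does not reach is not made up. A row lasts 1/8 s, in which the tool goes at most 62.5 mm and 10.7 degrees, less where a joint would pass 70% of its speed; a pose out of reach is approached as far as the arm can. A call with a number of a shift or a turn outside -1 to 1 is refused whole. A call with a gripper value outside its range is refused whole. The fingers move at their own pace and stop on an object; "force" is the grip in N (left out, the last holds). Time passes only in rows, so rows that do not move let the fingers close. It gives the time, the measured TCP pose, the force and the opening at its end, in the units of the state.
- get_state(): the state, without advancing time (a new reading comes with each control period).
- snapshot(name): name is "side" or "top"; returns (picture, depth): 384x512x3 uint8, red, green, blue; 384x512 float32, m along the optical axis (not along the pixel's ray), 0 where there is no reading.
- camera_model(name): a dict with "camera_matrix" (3x3 intrinsics, pixels), "world_from_camera" (4x4, takes a point from camera to world coordinates). Camera axes: x right, y up, looking along -z (the intrinsics and any distortion apply to the point x, -y, -z); pixel columns grow to the right and rows downward; lengths in m; the calibration is good to about 2 mm. A picture is of the moment at which its call begins. camera_model takes no time and is no camera call.
- finish_job(): hands the job in, once; it reports no verdict.
The state is a dict: "clock": time; "q": joint angles; "qd": joint speeds; "joint_torque": joint torques, N m; "tool_pos": TCP position; "eef_rot": TCP orientation; "contact_force": force on the tool from outside, world axes, zero at the start; "moment": the same for the moment, N m; "opening": opening from 0.0 (shut) to 1.0 (fully open).
Only numpy, scipy, OpenCV 4.12 (cv2) and the standard library are available. Lean on these libraries where they do the work, as an engineer would, in place of code of your own. Each camera call takes 0.05 s, during which the arm holds its last target. There are 200 camera calls.

TASK

The round-footed wooden stamp is out of reach under the low wire drying rack: take the reacher by its grip, squeeze its trigger to close the jaws on the stamp, draw the stamp right out from under the rack in the jaws, leave it standing on the open table and lay the reacher down flat. Then pick up the stamp with the gripper itself and set it gently, upright, in the empty compartment (the one with the bare cork disc) of the stamp tray. Do not lean on the rack, and leave the other stamps and the rest of the table undisturbed.

Things in the scene. Friction and masses are not known exactly. Their poses are not given: they have to be found in the camera images.
- reacher_grip (a point): centre of the grip of the reacher, a loose in-line grabber lying flat (0.3 kg, balances about 15 mm ahead of here); 22 mm above its underside. Axes: x along the shaft to the jaws, y left, z up. Fixed grey grip bar at x -65 to 55, y -22 to -4 mm, black trigger bar beside it at y 14 to 28; both about 42 high, 50 mm across in all: grip them together across y. An end cap 44 wide ends 85 mm behind
- reacher_jaws (a point): midway between the reacher's jaws, 200 mm ahead of the grip centre, 17 mm above its underside; a gripped item's centre should be 185 to 205 mm ahead of the grip centre. Jaws: hinged 150 mm ahead of the grip centre, 83 long, 20 high (7 to 27 mm above the table), small inward lips at the tips; at rest the tips are about 75 mm apart inside, 103 over all
- trigger (a joint): trigger travel: 0 at rest (jaws open), 0.014 m squeezed (36 mm across). Spring 8 N at rest to 12 N, reopens it. Squeezed by 1 to 4 mm, the reacher can be carried with jaws open; both jaws meet the 38 mm stamp foot at about 9 mm. Only the trigger moves, so in a parallel gripper the reacher shifts towards its own +y by half the squeeze (centre of the 50 mm at y +3, when squeezed at -4)
- jaw_left: left (+y) jaw of the reacher; origin at its hinge pin
- jaw_right: right (-y) jaw of the reacher; origin at its hinge pin
- stamp_center (a point): centre (31 mm above its underside) of the stamp to fetch: turned wood, loose, about 60 g; round foot of 38 mm diameter, 26 high, above it a round handle of 22 mm diameter up to 62 mm. It stands upright on the table under the rack
- rack: fixed wire drying rack, 200 deep (x), 250 wide (y); origin on the table under its centre, x pointing inwards from its open front (x = -100 mm) to its back. Wires along x 25 mm apart, underside 75 mm above the table, top 79; corner legs; rails at half height close the sides and back, only the front is open; two tiles lie on its back edge, up to 93 high
- tray: fixed plywood tray, 62 (x) by 180 (y), walls 22 high and 5 thick, floor 5 thick; origin under its centre; three compartments of 52 by 53 mm in a row along y, 58 mm apart. Two hold other stamps (of the same height, handle and wood)
- pad: bare cork disc, 44 mm across, on the floor (5 mm above the table) at the centre of the empty compartment; origin at that point
- stamp_square: bystander: wooden stamp with a square foot, standing in a tray compartment
- stamp_bar: bystander: wooden stamp with a narrow oblong foot, standing in a tray compartment
- water_bottle: bystander: clear bottle, 64 across, 200 high; origin at its underside
- finial_tall: bystander: fired clay finial, 62 wide, 170 high; origin at its underside
- finial_short: bystander: fired clay finial, 55 wide, 120 high; origin at its underside
- slip_pot: bystander: white ceramic cup, 72 across, 80 high; origin at its underside
- test_tile: bystander: clay tile 60 x 60 x 12, flat on the table
- test_tile2: bystander: white tile 60 x 60 x 12, flat on the table

How it is judged:
On the way, in this order (a step that is already met when the one before it is completed fails the run):
1. the jaws, closed by the trigger, grip the stamp under the rack (contact force between each of jaw_left, jaw_right and stamp above 0.4 N and value of joint trigger above 0.004 m and x of stamp_center in the frame of rack above -0.06 m and contact force between the fingers and reacher above 1 N), for 0.2 s.
2. the stamp is wholly out from under the rack, still gripped in the jaws (contact force between each of jaw_left, jaw_right and stamp above 0.2 N and x of stamp_center in the frame of rack below -0.12 m), for 0.1 s.
3. the stamp stands free on the open table and the reacher lies flat and released (x of stamp_center in the frame of rack below -0.12 m and height (world z) of stamp_center below 0.036 m and angle between each of stamp_center, reacher_grip's own z axis and vertical below 0.1 rad and contact force between each of reacher, the fingers and stamp below 0.1 N and contact force between the fingers and reacher below 0.1 N and height (world z) of reacher_grip below 0.03 m and linear speed of reacher below 0.02 m/s), for 0.2 s.
At the end, for the whole second after the job is handed in: the round stamp stands upright (within 0.1 rad) and still on the floor of the compartment with the cork disc (within 14 mm of the disc's centre), released; the reacher lies flat (within 0.1 rad), still and released on the table (horizontal distance between stamp_center and pad below 0.014 m and height (world z) of stamp_center between 0.03 and 0.042 m and angle between each of stamp_center, reacher_grip's own z axis and vertical below 0.1 rad and linear speed of each of stamp, reacher below 0.02 m/s and contact force between the fingers and stamp below 0.1 N and height (world z) of reacher_grip below 0.03 m); the robot touches nothing.
It fails at once if a bystander or another stamp is moved by more than 25 mm (distance of any of water_bottle, finial_tall, finial_short, slip_pot, test_tile, test_tile2, stamp_square, stamp_bar from where it was at the start of the episode above 0.025 m).
It fails at once if a bystander is tipped (angle between any of water_bottle, finial_tall, finial_short, slip_pot, test_tile, test_tile2, stamp_square, stamp_bar's own z axis and vertical above 0.4 rad).
It fails at once if the rack is pushed with more than 25 N (contact force between rack and the fingers above 25 N or contact force between rack and the arm above 25 N or contact force between rack and reacher above 25 N or contact force between rack and stamp above 25 N).
It fails at once if the stamp is dropped into the tray (horizontal distance between stamp_center and pad below 0.02 m and height (world z) of stamp_center below 0.1 m and linear speed of stamp above 0.6 m/s).
It also fails if it takes over 61 s, if anything falls off the work surface, if the arm or the gripper's body presses on something with over 40 N, if the wrist force passes 120 N, or if a joint passes its speed limit or range.

## Working session

There is one attempt and no reset: what is moved stays moved. The work goes in short steps, Python scripts to look and compute and a tool call to move; the robot and the scene stay as the last step left them, time stands still between calls to the robot, and variables do not carry over. Pictures are saved under pics/ and viewed, about 8 in all and at most 12, crops included, and the job is handed in when it is done.

Besides the shell and the picture viewer there is one more tool, called after "Call:" as name(argument=value, ...) on one line, values as JSON. apply_moves: Moves the arm, as the interface text tells. Its arguments: {"type":"object","properties":{"series":{"type":"array","items":{"type":"object","properties":{"x":{"type":"number"},"y":{"type":"number"},"z":{"type":"number"},"wx":{"type":"number"},"wy":{"type":"number"},"wz":{"type":"number"},"fingers":{"type":"number"}}}},"force":{"type":"number"}},"required":["series"]}

```bash
mkdir -p pics; ls
cat > h.py <<'E'
from plant import *
import numpy as np, cv2
from scipy.spatial.transform import Rotation as R
def grab(n):
    im,d=snapshot(n); np.savez(f'pics/{n}.npz',im=im,d=d); return im,d
def save(n,im): cv2.imwrite(f'pics/{n}.png',im[...,::-1])
def px2w(n,u,v,d):
    c=camera_model(n);K=np.array(c['camera_matrix']);T=np.array(c['world_from_camera'])
    p=np.array([(u-K[0,2])/K[0,0]*d,-(v-K[1,2])/K[1,1]*d,-d,1]); return (T@p)[:3]
def cloud(n,d):
    c=camera_model(n);K=np.array(c['camera_matrix']);T=np.array(c['world_from_camera'])
    v,u=np.mgrid[:d.shape[0],:d.shape[1]]
    P=np.stack([(u-K[0,2])/K[0,0]*d,-(v-K[1,2])/K[1,1]*d,-d,np.ones_like(d)],-1)@T.T
    return P[...,:3]
E
python3 - <<'E'
from h import *
for n in('top','side'):
    im,d=grab(n); save(n+'0',cv2.resize(im,(768,576)))
    c=camera_model(n); print(c)
print(get_state())
E
```

```text
pics
{'camera_matrix': array([[411.71503549,   0.        , 260.34598024],
       [  0.        , 411.71503549, 186.70959235],
       [  0.        ,   0.        ,   1.        ]]), 'world_from_camera': array([[-0.01297742,  0.99701733, -0.07607913,  0.47132389],
       [-0.9996415 , -0.01115422,  0.02434059,  0.03675848],
       [ 0.02341938,  0.07636773,  0.99680465,  1.13724954],
       [ 0.        ,  0.        ,  0.        ,  1.        ]])}
{'camera_matrix': array([[396.3190794 ,   0.        , 250.99200021],
       [  0.        , 396.3190794 , 190.98503556],
       [  0.        ,   0.        ,   1.        ]]), 'world_from_camera': array([[ 0.99599943,  0.07597538, -0.04704115,  0.51082358],
       [-0.08724945,  0.71309913, -0.69561279, -0.73420831],
       [-0.01930444,  0.69693426,  0.71687514,  0.83434416],
       [ 0.        ,  0.        ,  0.        ,  1.        ]])}
{'clock': 0.1, 'q': array([ 1.22677739,  0.68993194, -0.1945155 ,  1.56620362,  0.15729107,
        0.90246003, -0.21513409]), 'qd': array([ 0.00064226, -0.00274867, -0.0009526 , -0.00259411,  0.00267461,
        0.00097061,  0.00080683]), 'joint_torque': array([-3.30204508e-03, -5.28500140e+01, -1.27150364e+00, -1.53838563e+01,
       -5.25570719e-02,  1.93812695e-03,  5.25901669e-05]), 'tool_pos': array([ 0.23032172, -0.58043123,  0.23797993]), 'eef_rot': array([ 8.27320938e-01, -5.61728950e-01, -6.95317850e-04, -4.09628515e-04]), 'contact_force': array([-0.69600916, -0.57860294,  0.42783477]), 'moment': array([-0.05866215, -0.0864533 ,  0.01607829]), 'opening': 1.001210821451186}
```

View pics/top0.png

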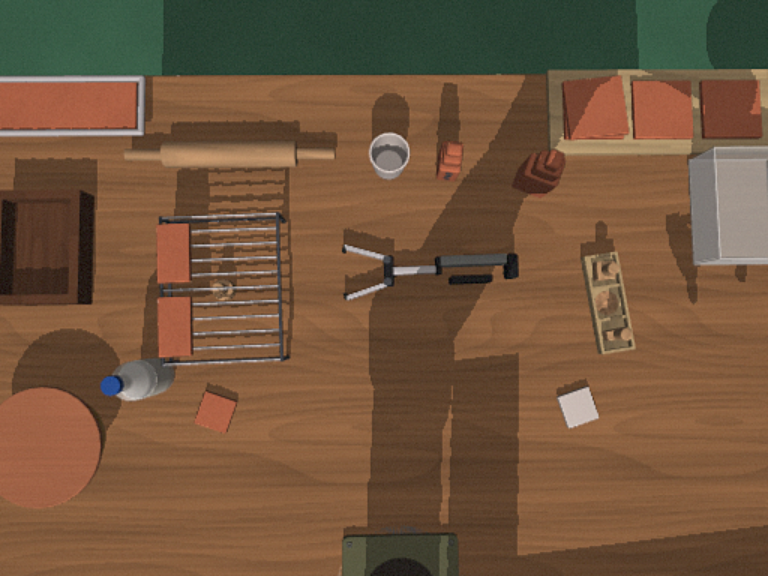

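View pics/side0.png

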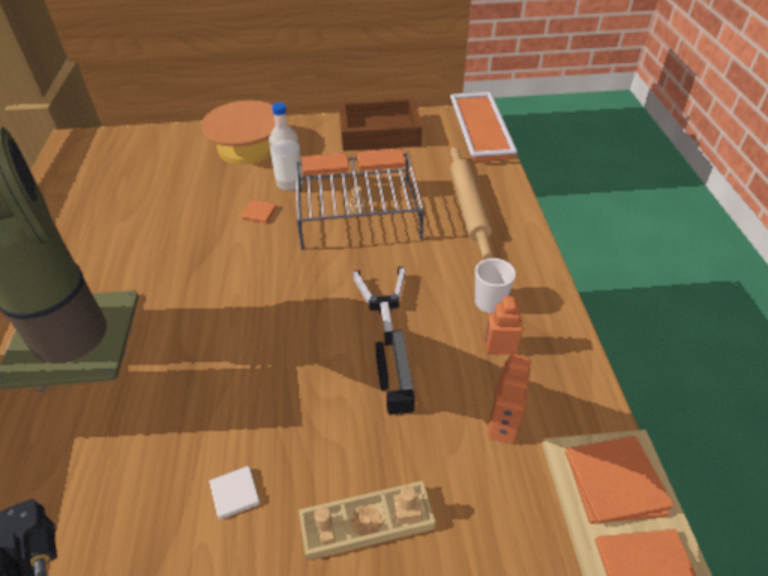

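The top view shows the rack at about (220,290), with its open front facing the reacher on the right. The reacher's jaws are at (345,272) and its cap is at (512,265). The round stamp is at about (221,289) and the tray at (608,302). Next I'll enlarge crops.

Run:
```python
from h import *
t=np.load('pics/top.npz')['im'];s=np.load('pics/side.npz')['im']
def crop(im,u0,v0,w,h,k): return cv2.resize(im[v0:v0+h,u0:u0+w],None,fx=k,fy=k,interpolation=cv2.INTER_CUBIC)
a=crop(t,95,130,260,120,3) # rack+reacher 780x360
b=crop(t,380,160,50,80,3)
c=crop(s,190,95,100,70,4)  #400x280
out=np.zeros((600,800,3),np.uint8); out[:360,:780]=a; out[360:600,:150]=b
d=crop(s,195,315,100,60,3.9)
out[362:362+234,160:160+390]=d[:234,:390]
save('crop1',out)
save('crop2',np.hstack([crop(s,190,95,100,75,4),crop(s,225,170,60,75,4)]))
for n in('top','side'):
    d=np.load(f'pics/{n}.npz')['d'];P=cloud(n,d)
    np.save(f'pics/{n}_P.npy',P)
    z=P[...,2]; print(n,np.median(z[d>0]), (d==0).sum())
P=np.load('pics/top_P.npy')
for (u,v) in [(341,177),(300,177),(314,186),(230,166),(231,198),(147,193),(400,190),(405,200),(402,179),(412,222)]:
    print(u,v,P[v,u].round(4))
```

```text
top 0.0015911082799420218 791
side 0.0022945720019697524 764
341 177 [ 0.5781 -0.2057  0.048 ]
300 177 [ 0.5812 -0.0984  0.0276]
314 186 [ 0.5551 -0.1334  0.0437]
230 166 [0.6131 0.0911 0.0283]
231 198 [0.5263 0.0891 0.0288]
147 193 [0.5405 0.3063 0.0588]
400 190 [ 0.5442 -0.379   0.005 ]
405 200 [ 0.5161 -0.3908  0.008 ]
402 179 [ 0.5708 -0.3693  0.0492]
412 222 [ 0.456  -0.3878  0.0587]
```

View pics/crop1.png

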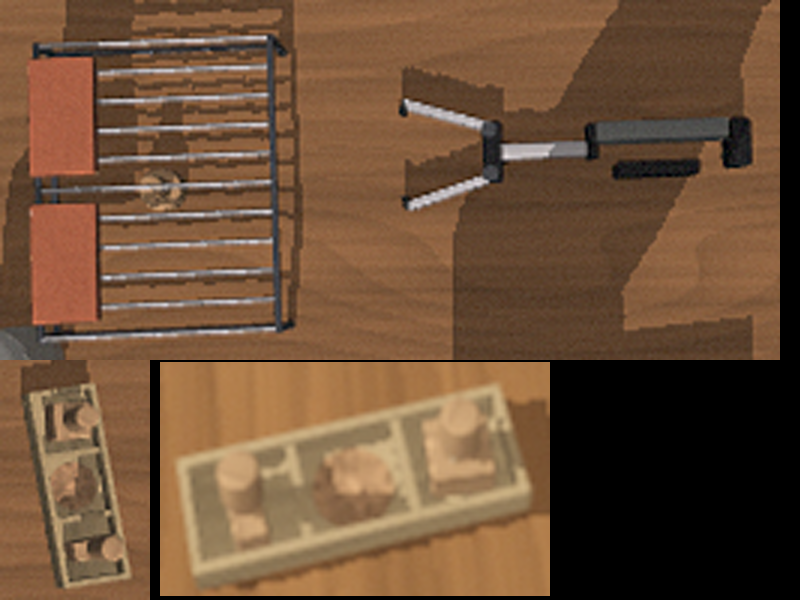

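View pics/crop2.png

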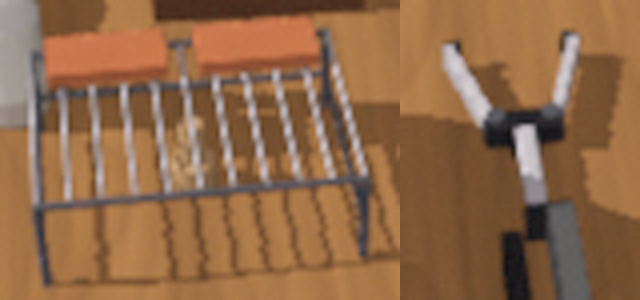

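Crop 1 shows the stamp handle at (161,187), the jaw tips at (403,107) and (407,205), the hinge block at (491,152), the cap at (737,142) and the cork disc in the tray's middle compartment at (72,488). Next I'll measure these from the point clouds.

Run:
```python
from h import *
def ray(n,u,v,z):
    a=px2w(n,u,v,0.);b=px2w(n,u,v,1.);t=(z-a[2])/(b[2]-a[2]);return (a+t*(b-a)).round(4)
T=lambda x,y:(95+x/3,130+y/3)
for nm,p,z in [('tipR',(403,107),.027),('tipL',(407,205),.027),('hinge',(491,152),.03),('cap',(737,142),.045),('gripbar_end',(592,133),.044),('capfront',(724,142),.044),('shaft1',(505,152),.03),('shaft2',(580,149),.03),('trigA',(613,171),.043),('trigB',(699,167),.043)]:
    print(nm,ray('top',*T(*p),z))
im={n:np.load(f'pics/{n}.npz')['im'] for n in('top','side')}
Pc={n:np.load(f'pics/{n}_P.npy') for n in im}
for n in im:
    P=Pc[n].reshape(-1,3);C=im[n].reshape(-1,3).astype(int)
    # stamp
    m=(abs(P[:,0]-.54)<.06)&(abs(P[:,1]-.29)<.09)&(P[:,2]>.015)&(P[:,2]<.071)&(C[:,0]-C[:,2]>35)
    Q=P[m];print(n,'stamp',m.sum());
    for lo,hi in((.015,.03),(.03,.055),(.055,.071)):
        q=Q[(Q[:,2]>lo)&(Q[:,2]<hi)]; 
        if len(q): print(lo,len(q),q.mean(0).round(4),q.min(0).round(3),q.max(0).round(3))
    # reacher
    m=(P[:,0]>.48)&(P[:,0]<.64)&(P[:,1]>-.25)&(P[:,1]<.11)&(P[:,2]>.012)&(P[:,2]<.06)
    Q=P[m]
    for y0 in np.arange(-.25,.11,.02):
        q=Q[(Q[:,1]>=y0)&(Q[:,1]<y0+.02)]
        if len(q)>2: print(n,round(y0+.01,3),len(q),'x',np.percentile(q[:,0],[3,97]).round(4),'z',np.percentile(q[:,2],[10,95]).round(3),'y',q[:,1].min().round(4),q[:,1].max().round(4))
    # tray walls
    m=(P[:,0]>.42)&(P[:,0]<.66)&(P[:,1]>-.45)&(P[:,1]<-.3)&(P[:,2]>.015)&(P[:,2]<.028)
    Q=P[m][:,:2].astype(np.float32); print(n,'tray',cv2.minAreaRect(Q))
    # rack
    m=(P[:,0]>.4)&(P[:,0]<.7)&(P[:,1]>.15)&(P[:,1]<.45)&(P[:,2]>.066)&(P[:,2]<.085)
    print(n,'rack',cv2.minAreaRect(P[m][:,:2].astype(np.float32)))
```

```text
tipR [0.6142 0.093  0.027 ]
tipL [0.5255 0.0901 0.027 ]
hinge [0.5723 0.014  0.03  ]
cap [ 0.5775 -0.2054  0.045 ]
gripbar_end [ 0.587  -0.0759  0.044 ]
capfront [ 0.5777 -0.194   0.044 ]
shaft1 [0.5721 0.0014 0.03  ]
shaft2 [ 0.5741 -0.0663  0.03  ]
trigA [ 0.5529 -0.0942  0.043 ]
trigB [ 0.5556 -0.1712  0.043 ]
top stamp 117
0.015 67 [0.5409 0.3071 0.0267] [0.526 0.294 0.02 ] [0.562 0.328 0.03 ]
0.03 15 [0.5414 0.3051 0.0381] [0.526 0.292 0.03 ] [0.558 0.316 0.055]
0.055 35 [0.5433 0.3113 0.063 ] [0.532 0.303 0.059] [0.553 0.321 0.068]
top -0.22 49 x [0.5588 0.6001] z [0.041 0.048] y -0.2185 -0.2101
top -0.2 121 x [0.5591 0.5998] z [0.025 0.049] y -0.2098 -0.19
top -0.18 58 x [0.5759 0.6004] z [0.025 0.049] y -0.1881 -0.1701
top -0.16 100 x [0.5511 0.6005] z [0.032 0.047] y -0.1699 -0.15
top -0.14 102 x [0.5506 0.5979] z [0.035 0.048] y -0.1498 -0.1303
top -0.12 99 x [0.5502 0.5982] z [0.039 0.048] y -0.1293 -0.11
top -0.1 97 x [0.5502 0.5983] z [0.03  0.048] y -0.1097 -0.0903
top -0.08 83 x [0.5681 0.5985] z [0.027 0.047] y -0.0889 -0.071
top -0.06 35 x [0.5707 0.5816] z [0.026 0.
[... 1615 characters left out ...]
.032] y -0.0499 -0.0315
side -0.02 31 x [0.566  0.5797] z [0.027 0.032] y -0.0297 -0.0103
side -0.0 110 x [0.5462 0.5984] z [0.015 0.033] y -0.0097 0.0098
side 0.02 90 x [0.5421 0.6014] z [0.027 0.034] y 0.01 0.0299
side 0.04 44 x [0.535  0.6062] z [0.018 0.032] y 0.0307 0.0496
side 0.06 46 x [0.5278 0.6112] z [0.016 0.032] y 0.0502 0.0696
side 0.08 39 x [0.5228 0.6161] z [0.018 0.033] y 0.0716 0.0891
side 0.1 26 x [0.5203 0.6178] z [0.017 0.032] y 0.0903 0.0983
side tray ((0.5094779133796692, -0.3856799602508545), (0.18009190261363983, 0.06467901170253754), 8.316123008728027)
side rack ((0.5349699854850769, 0.3183494210243225), (0.26470139622688293, 0.24018065631389618), 1.7092736959457397)
```

Averaged over both cameras:
- The reacher's grip centre is at about (0.576, -0.134), heading 90° + 1.3°.
- The stamp is at (0.5425, 0.310).
- The tray centre is near (0.511, -0.387).

I'll check the clearances around it and plan the first approach.

```bash
cat >> h.py <<'E'
def plan(pos,yaw,n,tilt=True):
    """print n rows (tool units) from the present pose to TCP pos, tool-x yaw (rad, half-turn kept nearest), pointing down"""
    s=get_state();p=np.array(s['tool_pos']);r=R.from_quat(s['eef_rot'])
    tx=r.as_matrix()[:,0];cur=np.arctan2(tx[1],tx[0])
    yaw=cur+((yaw-cur+np.pi/2)%np.pi-np.pi/2)
    c,k=np.cos(yaw),np.sin(yaw)
    g=R.from_matrix(np.array([[c,k,0],[k,-c,0],[0,0,-1]]))
    rv=(r.inv()*g).as_rotvec()
    for i in range(n):
        ri=r*R.from_rotvec(rv*i/n)
        d=ri.inv().apply((np.array(pos)-p)/n)/.8
        print('  ',d.round(4),(rv/n/np.pi).round(4))
def st():
    s=get_state();tx=R.from_quat(s['eef_rot']).as_matrix()[:,0]
    print('t',round(s['clock'],2),'p',np.round(s['tool_pos'],4),'yaw',round(np.degrees(np.arctan2(tx[1],tx[0])),2),'F',np.round(s['contact_force'],1),'open mm',round(s['opening']*88,1),'q7',round(s['q'][6],2))
E
python3 - <<'E'
from h import *
for n in('top','side'):
    P=np.load(f'pics/{n}_P.npy').reshape(-1,3)
    for nm,b in (('short',(.66,.82,-.12,-.03)),('tall',(.64,.82,-.30,-.13))):
        q=P[(P[:,0]>b[0])&(P[:,0]<b[1])&(P[:,1]>b[2])&(P[:,1]<b[3])&(P[:,2]>.015)]
        print(n,nm,np.percentile(q,[1,99],axis=0).round(3).tolist())
    q=P[(abs(P[:,0]-.54)<.16)&(P[:,1]>.12)&(P[:,1]<.25)&(P[:,2]>.06)&(P[:,2]<.09)]
    print('rack front',np.percentile(q[:,1],[1,20,50]).round(3))
st()
plan((.573,-.122,.16),.023,8)
E
```

```text
top short [[0.742, -0.114, 0.019], [0.795, -0.077, 0.125]]
top tall [[0.71, -0.297, 0.016], [0.813, -0.219, 0.175]]
rack front [0.196 0.201 0.209]
side short [[0.739, -0.119, 0.016], [0.792, -0.08, 0.124]]
side tall [[0.707, -0.298, 0.016], [0.814, -0.231, 0.174]]
rack front [0.196 0.201 0.206]
t 0.1 p [ 0.2303 -0.5804  0.238 ] yaw -68.35 F [-0.7 -0.6  0.4] open mm 88.1 q7 -0.22
   [-0.0468 -0.0762  0.0123] [-0.      0.0001 -0.0484]
   [-0.0347 -0.0824  0.0122] [-0.      0.0001 -0.0484]
   [-0.0219 -0.0867  0.0122] [-0.      0.0001 -0.0484]
   [-0.0085 -0.089   0.0122] [-0.      0.0001 -0.0484]
   [ 0.0051 -0.0893  0.0122] [-0.      0.0001 -0.0484]
   [ 0.0186 -0.0875  0.0122] [-0.      0.0001 -0.0484]
   [ 0.0316 -0.0837  0.0122] [-0.      0.0001 -0.0484]
   [ 0.0439 -0.0779  0.0122] [-0.      0.0001 -0.0484]
```

Call:
apply_moves(series=[{"x": -0.037,"y": -0.06,"z": 0,"wz": -0.045,"fingers": 1},{"x": -0.028,"y": -0.066,"z": 0,"wz": -0.045,"fingers": 1},{"x": -0.018,"y": -0.069,"z": 0,"wz": -0.045,"fingers": 1},{"x": -0.007,"y": -0.071,"z": 0,"wz": -0.045,"fingers": 1},{"x": 0.004,"y": -0.071,"z": 0,"wz": -0.045,"fingers": 1},{"x": 0.015,"y": -0.07,"z": 0,"wz": -0.045,"fingers": 1},{"x": 0.025,"y": -0.067,"z": 0,"wz": -0.045,"fingers": 1},{"x": 0.035,"y": -0.062,"z": 0,"wz": -0.045,"fingers": 1}])

```text
schema error: expected keys x, y, z, wx, wy, wz, fingers
```

```bash
python3 -c "
from h import *
st();plan((.573,-.122,.10),.023,4)"
```

```text
t 0.1 p [ 0.2303 -0.5804  0.238 ] yaw -68.35 F [-0.7 -0.6  0.4] open mm 88.1 q7 -0.22
   [-0.0936 -0.1524  0.0433] [-0.0001  0.0001 -0.0968]
   [-0.0437 -0.1734  0.0432] [-0.0001  0.0001 -0.0968]
   [ 0.0102 -0.1786  0.0431] [-0.0001  0.0001 -0.0968]
   [ 0.0632 -0.1673  0.0431] [-0.0001  0.0001 -0.0968]
```

Call:
apply_moves(series=[{"x": -0.037,"y": -0.06,"z": 0,"wx": 0,"wy": 0,"wz": -0.045,"fingers": 1},{"x": -0.028,"y": -0.066,"z": 0,"wx": 0,"wy": 0,"wz": -0.045,"fingers": 1},{"x": -0.018,"y": -0.069,"z": 0,"wx": 0,"wy": 0,"wz": -0.045,"fingers": 1},{"x": -0.007,"y": -0.071,"z": 0,"wx": 0,"wy": 0,"wz": -0.045,"fingers": 1},{"x": 0.004,"y": -0.071,"z": 0,"wx": 0,"wy": 0,"wz": -0.045,"fingers": 1},{"x": 0.015,"y": -0.07,"z": 0,"wx": 0,"wy": 0,"wz": -0.045,"fingers": 1},{"x": 0.025,"y": -0.067,"z": 0,"wx": 0,"wy": 0,"wz": -0.045,"fingers": 1},{"x": 0.035,"y": -0.062,"z": 0,"wx": 0,"wy": 0,"wz": -0.045,"fingers": 1}])

```text
clock: 1.1
tool_pos: [0.5148, -0.2163, 0.2343]
eef_rot: [1.0, -0.019, -0.003, 0.0]
contact_force: [0.0, 0.1, -0.1]
opening: 0.997
```

```bash
python3 -c "
from h import *
st();plan((.573,-.122,.10),.023,6)"
```

```text
t 1.1 p [ 0.5148 -0.2163  0.2343] yaw -2.17 F [ 0.   0.1 -0.1] open mm 87.7 q7 -0.1
   [ 0.0116 -0.0201  0.0279] [ 0.      0.0003 -0.0032]
   [ 0.0117 -0.02    0.0279] [ 0.      0.0003 -0.0032]
   [ 0.0119 -0.0199  0.0279] [ 0.      0.0003 -0.0032]
   [ 0.0121 -0.0197  0.0279] [ 0.      0.0003 -0.0032]
   [ 0.0122 -0.0196  0.028 ] [ 0.      0.0003 -0.0032]
   [ 0.0124 -0.0195  0.028 ] [ 0.      0.0003 -0.0032]
```

Call:
apply_moves(series=[{"x": 0.012,"y": -0.02,"z": 0.028,"wx": 0,"wy": 0,"wz": -0.0032,"fingers": 1},{"x": 0.012,"y": -0.02,"z": 0.028,"wx": 0,"wy": 0,"wz": -0.0032,"fingers": 1},{"x": 0.012,"y": -0.02,"z": 0.028,"wx": 0,"wy": 0,"wz": -0.0032,"fingers": 1},{"x": 0.012,"y": -0.02,"z": 0.028,"wx": 0,"wy": 0,"wz": -0.0032,"fingers": 1},{"x": 0.012,"y": -0.02,"z": 0.028,"wx": 0,"wy": 0,"wz": -0.0032,"fingers": 1},{"x": 0.012,"y": -0.02,"z": 0.028,"wx": 0,"wy": 0,"wz": -0.0032,"fingers": 1},{"x": 0,"y": 0,"z": 0,"wx": 0,"wy": 0,"wz": 0,"fingers": 1}])

```text
clock: 1.98
tool_pos: [0.5765, -0.1109, 0.0942]
eef_rot: [1.0, 0.018, -0.003, -0.002]
contact_force: [0.0, -0.3, -0.8]
opening: 1.001
```

```bash
python3 -c "
from h import *
st();plan((.573,-.122,.009),.023,5)"
```

```text
t 1.98 p [ 0.5765 -0.1109  0.0942] yaw 2.02 F [ 0.  -0.3 -0.8] open mm 88.1 q7 -0.32
   [-0.0008  0.0028  0.0213] [-0.0002  0.0004  0.0008]
   [-0.0009  0.0028  0.0213] [-0.0002  0.0004  0.0008]
   [-0.0009  0.0028  0.0213] [-0.0002  0.0004  0.0008]
   [-0.0009  0.0028  0.0213] [-0.0002  0.0004  0.0008]
   [-0.0009  0.0028  0.0213] [-0.0002  0.0004  0.0008]
```

Call:
apply_moves(series=[{"x": -0.001,"y": 0.003,"z": 0.02,"wx": 0,"wy": 0.0004,"wz": 0.001,"fingers": 1},{"x": -0.001,"y": 0.003,"z": 0.02,"wx": 0,"wy": 0.0004,"wz": 0.001,"fingers": 1},{"x": -0.001,"y": 0.003,"z": 0.02,"wx": 0,"wy": 0.0004,"wz": 0.001,"fingers": 1},{"x": -0.001,"y": 0.003,"z": 0.02,"wx": 0,"wy": 0.0004,"wz": 0.001,"fingers": 1},{"x": 0,"y": 0,"z": 0.015,"wx": 0,"wy": 0,"wz": 0,"fingers": 1},{"x": 0,"y": 0,"z": 0,"wx": 0,"wy": 0,"wz": 0,"fingers": 1}])

```text
clock: 2.72
tool_pos: [0.5719, -0.1257, 0.0139]
eef_rot: [1.0, 0.008, -0.001, -0.0]
contact_force: [0.3, 0.6, -1.5]
opening: 0.998
```

```bash
python3 -c "
from h import *
st();plan((.573,-.122,.009),.023,1)
im,d=grab('side');c=cv2.resize(im[150:300,200:340],None,fx=4,fy=4);save('grip1',c)"
```

```text
t 2.73 p [ 0.5719 -0.1257  0.0139] yaw 0.96 F [ 0.3  0.6 -1.5] open mm 87.8 q7 -0.38
   [ 0.0015 -0.0046  0.0062] [-0.0002  0.0004 -0.002 ]
```

View pics/grip1.png

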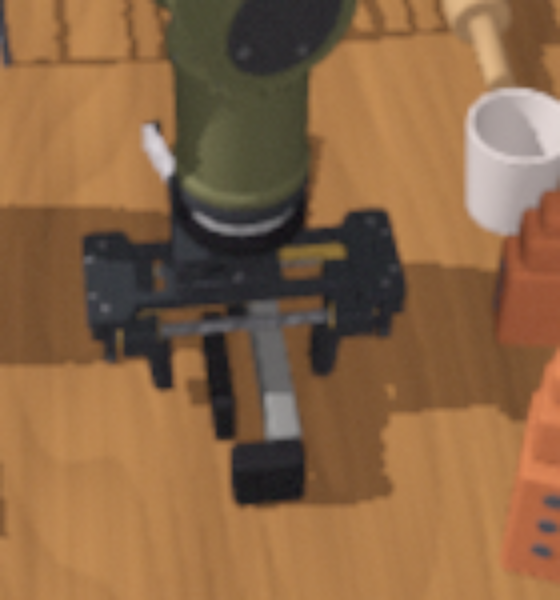

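The fingers, at (155,365) and (322,350), straddle both bars. I'll lower to depth and close to about 47.5 mm, a squeeze of roughly 2.5 mm.

Call:
apply_moves(series=[{"x": 0.001,"y": -0.004,"z": 0.006,"wx": 0,"wy": 0.0004,"wz": -0.002,"fingers": 1},{"x": 0,"y": 0,"z": 0,"wx": 0,"wy": 0,"wz": 0,"fingers": 0.5},{"x": 0,"y": 0,"z": 0,"wx": 0,"wy": 0,"wz": 0,"fingers": 0.2},{"x": 0,"y": 0,"z": 0,"wx": 0,"wy": 0,"wz": 0,"fingers": 0.08},{"x": 0,"y": 0,"z": 0,"wx": 0,"wy": 0,"wz": 0,"fingers": 0.08},{"x": 0,"y": 0,"z": 0,"wx": 0,"wy": 0,"wz": 0,"fingers": 0.08}], force=25)

```text
clock: 3.52
tool_pos: [0.5749, -0.1217, 0.011]
eef_rot: [1.0, 0.012, 0.003, -0.0]
contact_force: [1.0, -0.6, -1.4]
opening: 0.54
```

```bash
python3 -c "
from h import *
st()"
```

```text
t 3.52 p [ 0.5749 -0.1217  0.011 ] yaw 1.37 F [ 1.  -0.6 -1.4] open mm 47.5 q7 -0.39
```

Call:
apply_moves(series=[{"x": 0,"y": 0,"z": -0.005,"wx": 0,"wy": 0,"wz": 0,"fingers": 0.08},{"x": -0.009,"y": -0.013,"z": 0,"wx": 0,"wy": 0,"wz": 0,"fingers": 0.08},{"x": -0.009,"y": -0.013,"z": 0,"wx": 0,"wy": 0,"wz": 0,"fingers": 0.08},{"x": -0.008,"y": -0.013,"z": 0,"wx": 0,"wy": 0,"wz": 0,"fingers": 0.08},{"x": 0,"y": -0.01,"z": 0,"wx": 0,"wy": 0,"wz": 0,"fingers": 0.08},{"x": 0,"y": 0,"z": 0,"wx": 0,"wy": 0,"wz": 0,"fingers": 0.08}])

```text
clock: 4.28
tool_pos: [0.5495, -0.0786, 0.0144]
eef_rot: [1.0, 0.013, 0.001, -0.001]
contact_force: [-0.1, 0.6, -3.5]
opening: 0.541
```

```bash
python3 -c "
from h import *
st();plan((.548,.127,.013),.023,8)
im,d=grab('side');c=cv2.resize(im[90:290,190:350],None,fx=3,fy=3);save('grip2',c)
P=cloud('side',d).reshape(-1,3)
Q=P[(P[:,0]>.46)&(P[:,0]<.64)&(P[:,1]>.04)&(P[:,1]<.185)&(P[:,2]>.012)&(P[:,2]<.06)]
for y0 in np.arange(.04,.18,.02):
    q=Q[(Q[:,1]>=y0)&(Q[:,1]<y0+.02)]
    if len(q)>2: print(round(y0+.01,3),len(q),'x',np.percentile(q[:,0],[3,97]).round(4),'z',np.percentile(q[:,2],[5,95]).round(3),q[:,1].max().round(4))
"
```

```text
t 4.28 p [ 0.5495 -0.0786  0.0144] yaw 1.5 F [-0.1  0.6 -3.5] open mm 47.7 q7 -0.48
   [ 0.0006 -0.0321  0.0003] [-0.0001 -0.      0.0001]
   [ 0.0006 -0.0321  0.0003] [-0.0001 -0.      0.0001]
   [ 0.0006 -0.0321  0.0003] [-0.0001 -0.      0.0001]
   [ 0.0006 -0.0321  0.0003] [-0.0001 -0.      0.0001]
   [ 0.0006 -0.0321  0.0003] [-0.0001 -0.      0.0001]
   [ 0.0006 -0.0321  0.0002] [-0.0001 -0.      0.0001]
   [ 0.0005 -0.0321  0.0002] [-0.0001 -0.      0.0001]
   [ 0.0005 -0.0321  0.0002] [-0.0001 -0.      0.0001]
0.11 11 x [0.5041 0.5079] z [0.021 0.034] 0.1194
0.13 20 x [0.4993 0.5089] z [0.021 0.036] 0.1393
```

View pics/grip2.png

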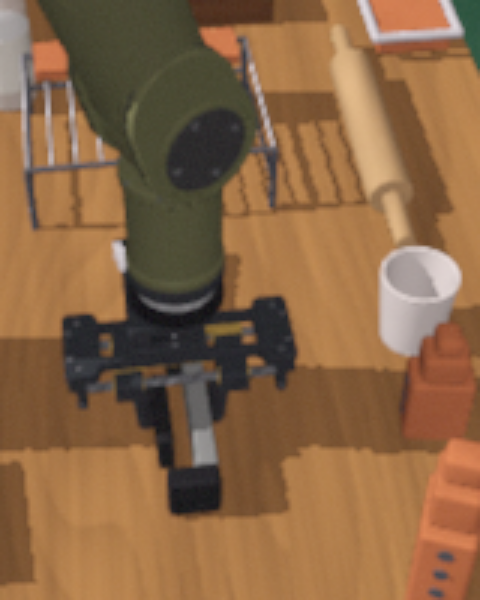

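The reacher is held level with its jaws open, and the left jaw tip shows at (120,255). I'll enter under the rack in two stages and watch the force.

Call:
apply_moves(series=[{"x": 0,"y": -0.025,"z": 0,"wx": 0,"wy": 0,"wz": 0,"fingers": 0.08},{"x": 0.001,"y": -0.032,"z": 0,"wx": 0,"wy": 0,"wz": 0,"fingers": 0.08},{"x": 0.001,"y": -0.032,"z": 0,"wx": 0,"wy": 0,"wz": 0,"fingers": 0.08},{"x": 0.001,"y": -0.025,"z": 0,"wx": 0,"wy": 0,"wz": 0,"fingers": 0.08},{"x": 0.001,"y": -0.01,"z": 0,"wx": 0,"wy": 0,"wz": 0,"fingers": 0.08},{"x": 0,"y": 0,"z": 0,"wx": 0,"wy": 0,"wz": 0,"fingers": 0.08}])

```text
clock: 5.08
tool_pos: [0.5528, 0.0177, 0.0142]
eef_rot: [1.0, 0.009, 0.002, 0.001]
contact_force: [-0.1, 0.2, -2.7]
opening: 0.54
```

```bash
python3 -c "
from h import *
st();plan((.548,.127,.0125),.023,5)
im,d=grab('top');c=cv2.resize(im[120:260,90:290],None,fx=4,fy=4,interpolation=cv2.INTER_CUBIC);save('in1',c)
"
```

```text
t 5.08 p [0.5528 0.0177 0.0142] yaw 1.05 F [-0.1  0.2 -2.7] open mm 47.5 q7 -0.62
   [-0.0007 -0.0273  0.0004] [ 0.0001 -0.0002 -0.0003]
   [-0.0007 -0.0273  0.0004] [ 0.0001 -0.0002 -0.0003]
   [-0.0007 -0.0273  0.0004] [ 0.0001 -0.0002 -0.0003]
   [-0.0006 -0.0273  0.0004] [ 0.0001 -0.0002 -0.0003]
   [-0.0006 -0.0273  0.0004] [ 0.0001 -0.0002 -0.0003]
```

View pics/in1.png

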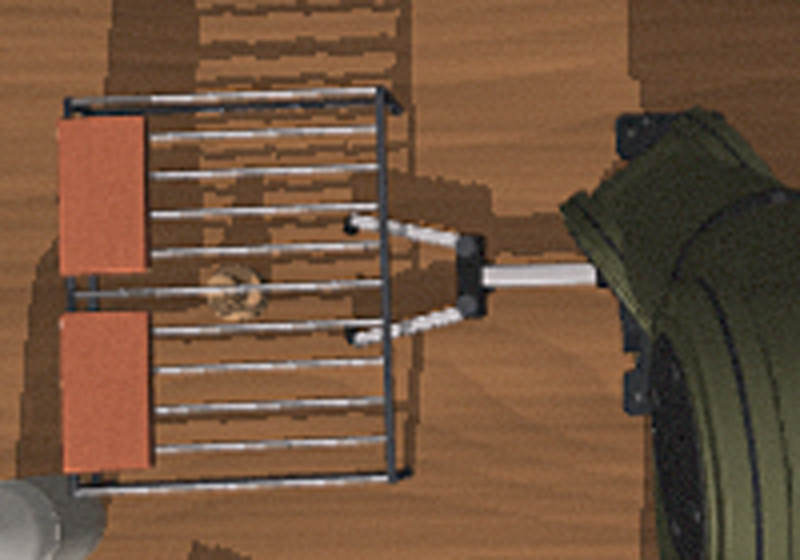

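The jaw tips are at (353,222) and (358,338) and the stamp foot is at (234,293), so the jaws need about 3–4 mm more towards -x. I'll drive on.

Call:
apply_moves(series=[{"x": -0.0015,"y": -0.025,"z": 0.0003,"wx": 0,"wy": 0,"wz": -0.0003,"fingers": 0.08},{"x": -0.001,"y": -0.03,"z": 0.0003,"wx": 0,"wy": 0,"wz": -0.0003,"fingers": 0.08},{"x": -0.001,"y": -0.03,"z": 0.0003,"wx": 0,"wy": 0,"wz": -0.0003,"fingers": 0.08},{"x": -0.001,"y": -0.03,"z": 0.0003,"wx": 0,"wy": 0,"wz": -0.0003,"fingers": 0.08},{"x": -0.0005,"y": -0.015,"z": 0.0003,"wx": 0,"wy": 0,"wz": -0.0003,"fingers": 0.08},{"x": 0,"y": 0,"z": 0,"wx": 0,"wy": 0,"wz": 0,"fingers": 0.08}])

```text
clock: 5.88
tool_pos: [0.5485, 0.112, 0.012]
eef_rot: [1.0, 0.004, 0.002, 0.006]
contact_force: [-0.3, 0.3, -3.3]
opening: 0.542
```

```bash
python3 -c "
from h import *
st();plan((.547,.127,.0125),.023,1)
im,d=grab('top');c=cv2.resize(im[120:260,90:290],None,fx=4,fy=4,interpolation=cv2.INTER_CUBIC);save('in2',c)
"
```

```text
t 5.88 p [0.5485 0.112  0.012 ] yaw 0.47 F [-0.3  0.3 -3.3] open mm 47.7 q7 -0.74
   [-0.0017 -0.0188 -0.0009] [ 0.0035 -0.001  -0.0047]
```

View pics/in2.png

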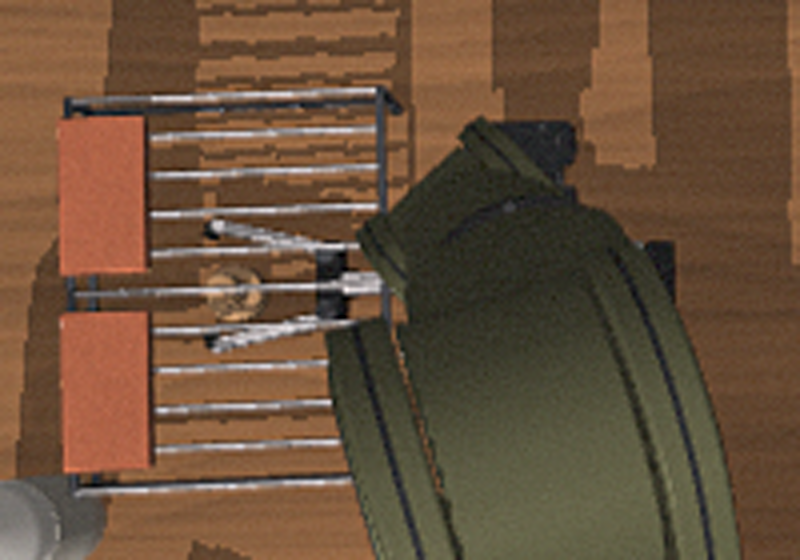

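The tips at (214,230) and (214,345) now flank the stamp at (236,293). Another 18 mm or so forward with a small left turn will seat it, then I close.

Call:
apply_moves(series=[{"x": -0.001,"y": -0.011,"z": -0.0003,"wx": 0.001,"wy": 0,"wz": -0.003,"fingers": 0.08},{"x": -0.001,"y": -0.011,"z": -0.0003,"wx": 0.001,"wy": 0,"wz": -0.002,"fingers": 0.08},{"x": 0,"y": 0,"z": 0,"wx": 0,"wy": 0,"wz": 0,"fingers": 0.08}])

```text
clock: 6.3
tool_pos: [0.5468, 0.1265, 0.0122]
eef_rot: [1.0, 0.01, 0.001, 0.004]
contact_force: [-1.1, 0.6, -2.9]
opening: 0.541
```

```bash
python3 -c "
from h import *
st();plan((.547,.129,.012),.023,1)
"
```

```text
t 6.3 p [0.5468 0.1265 0.0122] yaw 1.17 F [-1.1  0.6 -2.9] open mm 47.6 q7 -0.75
   [ 0.0003 -0.0032  0.0002] [ 0.0024 -0.0008 -0.0008]
```

Call:
apply_moves(series=[{"x": 0,"y": -0.002,"z": 0.0005,"wx": 0,"wy": 0,"wz": 0,"fingers": 0.0},{"x": 0,"y": 0,"z": 0,"wx": 0,"wy": 0,"wz": 0,"fingers": -0.06},{"x": 0,"y": 0,"z": 0,"wx": 0,"wy": 0,"wz": 0,"fingers": -0.12},{"x": 0,"y": 0,"z": 0,"wx": 0,"wy": 0,"wz": 0,"fingers": -0.2},{"x": 0,"y": 0,"z": 0,"wx": 0,"wy": 0,"wz": 0,"fingers": -0.2},{"x": 0,"y": 0,"z": 0,"wx": 0,"wy": 0,"wz": 0,"fingers": -0.2},{"x": 0,"y": 0,"z": 0,"wx": 0,"wy": 0,"wz": 0,"fingers": -0.2}], force=25)

```text
clock: 7.18
tool_pos: [0.5468, 0.1275, 0.0117]
eef_rot: [1.0, 0.01, 0.001, 0.004]
contact_force: [-0.3, 0.4, -3.1]
opening: 0.457
```

```bash
python3 -c "
from h import *
st();plan((.5525,-.083,.0115),.023,8)
"
```

```text
t 7.17 p [0.5468 0.1275 0.0117] yaw 1.13 F [-0.3  0.4 -3.1] open mm 40.2 q7 -0.75
   [0.0002 0.0329 0.0003] [ 0.0003 -0.0001 -0.0001]
   [0.0002 0.0329 0.0003] [ 0.0003 -0.0001 -0.0001]
   [0.0002 0.0329 0.0002] [ 0.0003 -0.0001 -0.0001]
   [0.0002 0.0329 0.0002] [ 0.0003 -0.0001 -0.0001]
   [0.0002 0.0329 0.0002] [ 0.0003 -0.0001 -0.0001]
   [0.0002 0.0329 0.0001] [ 0.0003 -0.0001 -0.0001]
   [0.0002 0.0329 0.0001] [ 0.0003 -0.0001 -0.0001]
   [0.0001 0.0329 0.0001] [ 0.0003 -0.0001 -0.0001]
```

The squeeze stalled at 9.8 mm, short of the 14 mm stop, so the stamp is gripped. I'll draw it out.

Call:
apply_moves(series=[{"x": 0,"y": 0.012,"z": 0,"wx": 0,"wy": 0,"wz": 0,"fingers": -0.2},{"x": 0,"y": 0.024,"z": 0,"wx": 0,"wy": 0,"wz": 0,"fingers": -0.2},{"x": 0,"y": 0.03,"z": 0,"wx": 0,"wy": 0,"wz": 0,"fingers": -0.2},{"x": 0,"y": 0.03,"z": 0,"wx": 0,"wy": 0,"wz": 0,"fingers": -0.2},{"x": 0,"y": 0.03,"z": 0,"wx": 0,"wy": 0,"wz": 0,"fingers": -0.2},{"x": 0,"y": 0.03,"z": 0,"wx": 0,"wy": 0,"wz": 0,"fingers": -0.2},{"x": 0,"y": 0.03,"z": 0,"wx": 0,"wy": 0,"wz": 0,"fingers": -0.2},{"x": 0,"y": 0.02,"z": 0,"wx": 0,"wy": 0,"wz": 0,"fingers": -0.2}])

```text
clock: 8.18
tool_pos: [0.5476, -0.0536, 0.013]
eef_rot: [1.0, 0.007, -0.0, 0.007]
contact_force: [0.4, 0.6, -3.3]
opening: 0.452
```

```bash
python3 -c "
from h import *
st();plan((.5525,-.083,.0105),.023,4)
"
```

```text
t 8.18 p [ 0.5476 -0.0536  0.013 ] yaw 0.8 F [ 0.4  0.6 -3.3] open mm 39.8 q7 -0.54
   [0.0014 0.0092 0.0009] [ 0.0011  0.0001 -0.0007]
   [0.0014 0.0092 0.0009] [ 0.0011  0.0001 -0.0007]
   [0.0014 0.0092 0.0008] [ 0.0011  0.0001 -0.0007]
   [0.0014 0.0092 0.0008] [ 0.0011  0.0001 -0.0007]
```

Call:
apply_moves(series=[{"x": 0,"y": 0.009,"z": 0.0005,"wx": 0.001,"wy": 0,"wz": -0.001,"fingers": -0.2},{"x": 0,"y": 0.009,"z": 0.0005,"wx": 0.001,"wy": 0,"wz": -0.001,"fingers": -0.2},{"x": 0,"y": 0.009,"z": 0.0005,"wx": 0.001,"wy": 0,"wz": 0,"fingers": -0.2},{"x": 0,"y": 0.005,"z": 0.0005,"wx": 0.001,"wy": 0,"wz": 0,"fingers": -0.2},{"x": 0,"y": 0,"z": 0,"wx": 0,"wy": 0,"wz": 0,"fingers": -0.2}])

```text
clock: 8.8
tool_pos: [0.5475, -0.0816, 0.0114]
eef_rot: [1.0, 0.01, -0.001, 0.0]
contact_force: [-0.3, 0.1, -3.3]
opening: 0.455
```

```bash
python3 -c "
from h import *
st();plan((.5505,-.083,.0105),.023,1)
im,d=grab('top');im2,d2=grab('side');a=cv2.resize(im[130:230,150:310],None,fx=4,fy=4);b=cv2.resize(im2[110:260,180:300],None,fx=2.4,fy=2.4)
save('out1',np.vstack([a[:360],np.hstack([cv2.resize(im2[130:190,200:300],None,fx=4,fy=4),np.zeros((240,240,3),np.uint8)])]))
for n,D in(('top',d),('side',d2)):
    P=cloud(n,D).reshape(-1,3);q=P[(abs(P[:,0]-.54)<.05)&(abs(P[:,1]-.1)<.05)&(P[:,2]>.015)]
    h=q[q[:,2]>.05];print(n,len(h),h.mean(0).round(4),h.max(0).round(4),h.min(0).round(4))
"
```

```text
t 8.8 p [ 0.5475 -0.0816  0.0114] yaw 1.14 F [-0.3  0.1 -3.3] open mm 40.0 q7 -0.48
   [0.0037 0.0018 0.0011] [ 0.0003  0.0006 -0.001 ]
top 52 [0.5416 0.1016 0.063 ] [0.551  0.111  0.0684] [0.5327 0.0924 0.0505]<string>:8: RuntimeWarning: Mean of empty slice.
  ret = um.true_divide(
Traceback (most recent call last):
ValueError: zero-size array to reduction operation maximum which has no identity
```

View pics/out1.png

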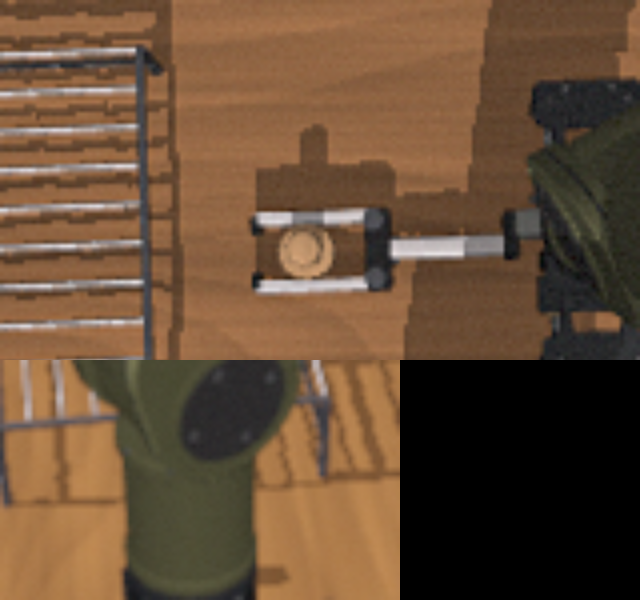

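The stamp at (306,252) stands upright, held between the closed jaws and well clear of the rack front at x≈145. I'll lower onto the table and open slowly.

Call:
apply_moves(series=[{"x": 0,"y": 0,"z": 0.001,"wx": 0,"wy": 0,"wz": 0,"fingers": -0.2},{"x": 0,"y": 0,"z": 0.001,"wx": 0,"wy": 0,"wz": 0,"fingers": -0.2},{"x": 0,"y": 0,"z": 0.001,"wx": 0,"wy": 0,"wz": 0,"fingers": -0.2}])

```text
clock: 9.28
tool_pos: [0.5476, -0.0807, 0.011]
eef_rot: [1.0, 0.011, -0.0, 0.001]
contact_force: [-3.1, -0.3, 6.1]
opening: 0.456
```

```bash
python3 -c "
from h import *
st()"
```

```text
t 9.28 p [ 0.5476 -0.0807  0.011 ] yaw 1.24 F [-3.1 -0.3  6.1] open mm 40.1 q7 -0.48
```

Contact with the table is confirmed: Fz went from -3.3 to +6 N. Now I'll open slowly.

Call:
apply_moves(series=[{"x": 0,"y": 0,"z": -0.0004,"wx": 0,"wy": 0,"wz": 0,"fingers": -0.05},{"x": 0,"y": 0,"z": 0,"wx": 0,"wy": 0,"wz": 0,"fingers": 0.0},{"x": 0,"y": 0,"z": 0,"wx": 0,"wy": 0,"wz": 0,"fingers": 0.05},{"x": 0,"y": 0,"z": 0,"wx": 0,"wy": 0,"wz": 0,"fingers": 0.1},{"x": 0,"y": 0,"z": 0,"wx": 0,"wy": 0,"wz": 0,"fingers": 0.18},{"x": 0,"y": 0,"z": 0,"wx": 0,"wy": 0,"wz": 0,"fingers": 0.4},{"x": 0,"y": 0,"z": 0,"wx": 0,"wy": 0,"wz": 0,"fingers": 0.6},{"x": 0,"y": 0,"z": 0,"wx": 0,"wy": 0,"wz": 0,"fingers": 0.6}])

```text
clock: 10.28
tool_pos: [0.549, -0.0792, 0.0118]
eef_rot: [1.0, 0.012, 0.001, 0.0]
contact_force: [0.3, 0.3, 0.1]
opening: 0.797
```

```bash
python3 -c "
from h import *
st()"
```

```text
t 10.28 p [ 0.549  -0.0792  0.0118] yaw 1.33 F [0.3 0.3 0.1] open mm 70.2 q7 -0.48
```

Call:
apply_moves(series=[{"x": 0,"y": 0,"z": -0.02,"wx": 0,"wy": 0,"wz": 0,"fingers": 0.6},{"x": 0,"y": 0,"z": -0.04,"wx": 0,"wy": 0,"wz": 0,"fingers": 0.6},{"x": 0,"y": 0,"z": -0.05,"wx": 0,"wy": 0,"wz": 0,"fingers": 0.6},{"x": 0,"y": 0,"z": -0.05,"wx": 0,"wy": 0,"wz": 0,"fingers": 0.6},{"x": 0,"y": 0,"z": 0,"wx": 0,"wy": 0,"wz": 0,"fingers": 0.3}])

```text
clock: 10.9
tool_pos: [0.5491, -0.079, 0.1476]
eef_rot: [1.0, 0.012, 0.002, 0.001]
contact_force: [0.5, 0.4, 0.1]
opening: 0.704
```

```bash
python3 -c "
from h import *
st()
im,d=grab('top');im2,d2=grab('side')
save('free',np.vstack([cv2.resize(im[130:230,150:350],None,fx=3.5,fy=3.5)[:350],np.hstack([cv2.resize(im2[320:380,190:290],None,fx=3.5,fy=3.5),cv2.resize(im2[130:190,200:300],None,fx=3.5,fy=3.5)])]))
for n,D in(('top',d),('side',d2)):
    P=cloud(n,D).reshape(-1,3);q=P[(abs(P[:,0]-.54)<.03)&(abs(P[:,1]-.1)<.03)&(P[:,2]>.015)&(P[:,2]<.08)]
    h=q[q[:,2]>.055]
    if len(h): print(n,len(h),h.mean(0).round(4),h.max(0).round(4),h.min(0).round(4))
plan((.541,.102,.13),.023,4)
"
```

```text
t 10.9 p [ 0.5491 -0.079   0.1476] yaw 1.37 F [0.5 0.4 0.1] open mm 62.0 q7 -0.37
top 56 [0.5418 0.103  0.0627] [0.5511 0.1135 0.0681] [0.5324 0.0926 0.0587]
side 8 [0.5412 0.0962 0.0574] [0.5486 0.0996 0.0595] [0.5339 0.0933 0.0554]
   [-0.0005 -0.0567  0.0045] [0.0001 0.0002 0.0001]
   [-0.0005 -0.0567  0.0045] [0.0001 0.0002 0.0001]
   [-0.0005 -0.0567  0.0045] [0.0001 0.0002 0.0001]
   [-0.0006 -0.0567  0.0046] [0.0001 0.0002 0.0001]
```

View pics/free.png

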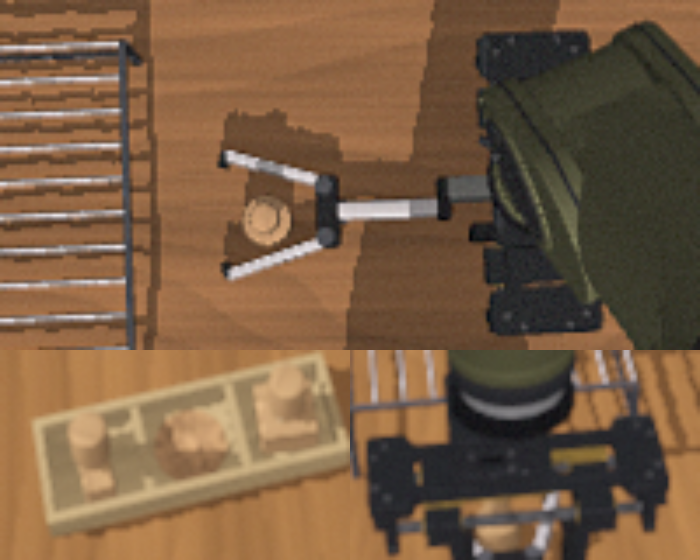

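The stamp stands free at (266,219) between the open jaws, and the reacher lies flat and released. The middle compartment with the cork disc is empty. I'll go over the stamp next.

Call:
apply_moves(series=[{"x": -0.0005,"y": -0.05,"z": 0,"wx": 0,"wy": 0,"wz": 0,"fingers": 0.2},{"x": -0.0005,"y": -0.06,"z": 0,"wx": 0,"wy": 0,"wz": 0,"fingers": 0.2},{"x": -0.0005,"y": -0.06,"z": 0,"wx": 0,"wy": 0,"wz": 0,"fingers": 0.2},{"x": -0.0005,"y": -0.045,"z": 0.02,"wx": 0,"wy": 0,"wz": 0,"fingers": 0.2},{"x": 0,"y": 0,"z": 0.02,"wx": 0,"wy": 0,"wz": 0,"fingers": 0.2},{"x": 0,"y": 0,"z": 0,"wx": 0,"wy": 0,"wz": 0,"fingers": 0.2}])

```text
clock: 11.75
tool_pos: [0.5362, 0.0935, 0.1041]
eef_rot: [1.0, 0.01, -0.008, 0.003]
contact_force: [0.6, -0.1, 0.4]
opening: 0.599
```

```bash
python3 -c "
from h import *
st()
plan((.5405,.103,.04),.023,4)
"
```

```text
t 11.75 p [0.5362 0.0935 0.1041] yaw 1.18 F [ 0.6 -0.1  0.4] open mm 52.7 q7 -0.69
   [ 0.0017 -0.0031  0.02  ] [ 0.0005  0.0012 -0.0002]
   [ 0.0016 -0.003   0.02  ] [ 0.0005  0.0012 -0.0002]
   [ 0.0016 -0.003   0.02  ] [ 0.0005  0.0012 -0.0002]
   [ 0.0015 -0.003   0.02  ] [ 0.0005  0.0012 -0.0002]
```

Call:
apply_moves(series=[{"x": 0.004,"y": -0.006,"z": 0.008,"wx": 0.001,"wy": 0.002,"wz": 0,"fingers": 0.2},{"x": 0.003,"y": -0.006,"z": 0.012,"wx": 0.001,"wy": 0.002,"wz": 0,"fingers": 0.2},{"x": 0,"y": 0,"z": 0.02,"wx": 0,"wy": 0.001,"wz": 0,"fingers": 0.2},{"x": 0,"y": 0,"z": 0.018,"wx": 0,"wy": 0,"wz": 0,"fingers": 0.2},{"x": 0,"y": 0,"z": 0.016,"wx": 0,"wy": 0,"wz": 0,"fingers": 0.2},{"x": 0,"y": 0,"z": 0,"wx": 0,"wy": 0,"wz": 0,"fingers": 0.2}])

```text
clock: 12.5
tool_pos: [0.5431, 0.0991, 0.0413]
eef_rot: [1.0, 0.007, 0.001, 0.001]
contact_force: [0.1, -0.4, 0.6]
opening: 0.603
```

```bash
python3 -c "
from h import *
st()
plan((.5405,.103,.039),.023,1)
"
```

```text
t 12.5 p [0.5431 0.0991 0.0413] yaw 0.78 F [ 0.1 -0.4  0.6] open mm 53.0 q7 -0.76
   [-0.0032 -0.005   0.0029] [ 0.0006 -0.0007 -0.003 ]
```

Call:
apply_moves(series=[{"x": -0.003,"y": -0.005,"z": 0.0025,"wx": 0.0006,"wy": -0.0006,"wz": -0.002,"fingers": 0.2},{"x": 0,"y": 0,"z": 0,"wx": 0,"wy": 0,"wz": 0,"fingers": 0.2}])

```text
clock: 12.75
tool_pos: [0.5409, 0.1036, 0.0396]
eef_rot: [1.0, 0.01, 0.0, -0.0]
contact_force: [0.5, -0.3, 0.4]
opening: 0.601
```

```bash
python3 -c "
from h import *
st()
plan((.5405,.103,.039),.023,1)
"
```

```text
t 12.75 p [0.5409 0.1036 0.0396] yaw 1.17 F [ 0.5 -0.3  0.4] open mm 52.9 q7 -0.76
   [-0.0005  0.0007  0.0008] [-0.0002 -0.0003 -0.0008]
```

Call:
apply_moves(series=[{"x": 0,"y": 0,"z": 0,"wx": 0,"wy": 0,"wz": 0,"fingers": -0.2},{"x": 0,"y": 0,"z": 0,"wx": 0,"wy": 0,"wz": 0,"fingers": -0.4},{"x": 0,"y": 0,"z": 0,"wx": 0,"wy": 0,"wz": 0,"fingers": -0.6},{"x": 0,"y": 0,"z": 0,"wx": 0,"wy": 0,"wz": 0,"fingers": -0.7},{"x": 0,"y": 0,"z": 0,"wx": 0,"wy": 0,"wz": 0,"fingers": -0.7},{"x": 0,"y": 0,"z": 0,"wx": 0,"wy": 0,"wz": 0,"fingers": -0.7}], force=15)

```text
clock: 13.5
tool_pos: [0.5414, 0.1036, 0.0405]
eef_rot: [1.0, 0.01, 0.001, -0.001]
contact_force: [0.3, -0.4, -0.8]
opening: 0.244
```

```bash
python3 -c "
from h import *
st()
"
```

```text
t 13.5 p [0.5414 0.1036 0.0405] yaw 1.15 F [ 0.3 -0.4 -0.8] open mm 21.5 q7 -0.76
```

The grip on the handle is firm at 21.5 mm. Lifting.

Call:
apply_moves(series=[{"x": 0,"y": 0,"z": -0.015,"wx": 0,"wy": 0,"wz": 0,"fingers": -0.7},{"x": 0,"y": 0,"z": -0.03,"wx": 0,"wy": 0,"wz": 0,"fingers": -0.7},{"x": 0,"y": 0,"z": -0.04,"wx": 0,"wy": 0,"wz": 0,"fingers": -0.7},{"x": 0,"y": 0,"z": -0.035,"wx": 0,"wy": 0,"wz": 0,"fingers": -0.7},{"x": 0,"y": 0.03,"z": -0.01,"wx": 0,"wy": 0,"wz": -0.004,"fingers": -0.7},{"x": 0,"y": 0.05,"z": 0,"wx": 0,"wy": 0,"wz": -0.004,"fingers": -0.7},{"x": 0,"y": 0.06,"z": 0,"wx": 0,"wy": 0,"wz": -0.004,"fingers": -0.7},{"x": 0,"y": 0.06,"z": 0,"wx": 0,"wy": 0,"wz": -0.004,"fingers": -0.7}])

```text
clock: 14.5
tool_pos: [0.5498, -0.0545, 0.1538]
eef_rot: [0.999, 0.041, 0.004, -0.002]
contact_force: [-0.1, -0.4, -0.7]
opening: 0.243
```

```bash
python3 -c "
from h import *
st()
plan((.511,-.387,.14),.145,8)
"
```

```text
t 14.5 p [ 0.5498 -0.0545  0.1538] yaw 4.76 F [-0.1 -0.4 -0.7] open mm 21.4 q7 -0.37
   [-0.0104  0.0513  0.0019] [-0.0001 -0.0004 -0.0025]
   [-0.0108  0.0512  0.0019] [-0.0001 -0.0004 -0.0025]
   [-0.0112  0.0511  0.0019] [-0.0001 -0.0004 -0.0025]
   [-0.0116  0.051   0.002 ] [-0.0001 -0.0004 -0.0025]
   [-0.0119  0.0509  0.002 ] [-0.0001 -0.0004 -0.0025]
   [-0.0123  0.0508  0.0021] [-0.0001 -0.0004 -0.0025]
   [-0.0127  0.0507  0.0021] [-0.0001 -0.0004 -0.0025]
   [-0.0131  0.0506  0.0021] [-0.0001 -0.0004 -0.0025]
```

Call:
apply_moves(series=[{"x": -0.01,"y": 0.052,"z": 0,"wx": 0,"wy": 0,"wz": -0.0025,"fingers": -0.7},{"x": -0.011,"y": 0.052,"z": 0,"wx": 0,"wy": 0,"wz": -0.0025,"fingers": -0.7},{"x": -0.011,"y": 0.052,"z": 0,"wx": 0,"wy": 0,"wz": -0.0025,"fingers": -0.7},{"x": -0.012,"y": 0.052,"z": 0,"wx": 0,"wy": 0,"wz": -0.0025,"fingers": -0.7},{"x": -0.012,"y": 0.052,"z": 0,"wx": 0,"wy": 0,"wz": -0.0025,"fingers": -0.7},{"x": -0.012,"y": 0.052,"z": 0,"wx": 0,"wy": 0,"wz": -0.0025,"fingers": -0.7},{"x": -0.012,"y": 0.04,"z": 0,"wx": 0,"wy": 0,"wz": -0.0025,"fingers": -0.7},{"x": 0,"y": 0.02,"z": 0,"wx": 0,"wy": 0,"wz": 0,"fingers": -0.7}])

```text
clock: 15.5
tool_pos: [0.5143, -0.3722, 0.1589]
eef_rot: [0.998, 0.067, 0.006, 0.001]
contact_force: [-0.1, 0.3, -0.4]
opening: 0.244
```

```bash
python3 -c "
from h import *
st()
plan((.511,-.387,.13),.145,4)
im,d=grab('top');im2,d2=grab('side')
save('tray1',np.hstack([cv2.resize(im[140:260,360:450],None,fx=4,fy=4)[:480,:360],cv2.resize(im2[260:380,190:290],None,fx=4,fy=4)]))
"
```

```text
t 15.5 p [ 0.5143 -0.3722  0.1589] yaw 7.64 F [-0.1  0.3 -0.4] open mm 21.5 q7 0.24
   [-0.0018  0.0044  0.009 ] [ 0.0001 -0.0009 -0.0009]
   [-0.0017  0.0044  0.009 ] [ 0.0001 -0.0009 -0.0009]
   [-0.0017  0.0044  0.009 ] [ 0.0001 -0.0009 -0.0009]
   [-0.0017  0.0044  0.009 ] [ 0.0001 -0.0009 -0.0009]
```

View pics/tray1.png

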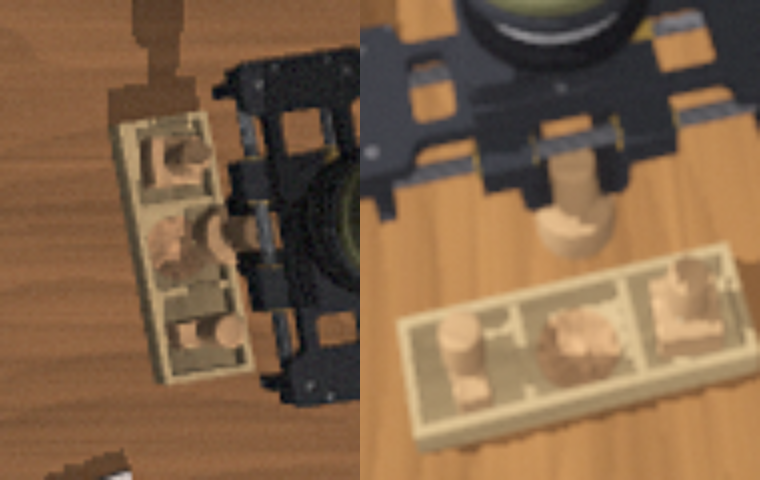

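The stamp hangs upright in the gripper with its foot at (575,225). The cork disc is at (578,347) in the right panel. I'll check the disc position by rays from both cameras.

```bash
python3 -c "
from h import *
def ray(n,u,v,z):
    a=px2w(n,u,v,0.);b=px2w(n,u,v,1.);t=(z-a[2])/(b[2]-a[2]);return (a+t*(b-a)).round(4)
print('pad',ray('side',244.5,346.75,.006),ray('top',404,202.7,.006))
for n in('top','side'):
    z=np.load(f'pics/{n}.npz');P=cloud(n,z['d']).reshape(-1,3)
    m=(P[:,0]>.40)&(P[:,0]<.62)&(P[:,1]>-.45)&(P[:,1]<-.3)&(P[:,2]>.016)&(P[:,2]<.028)
    print(n,cv2.minAreaRect(P[m][:,:2].astype(np.float32)))
    q=P[(abs(P[:,0]-.514)<.04)&(abs(P[:,1]+.372)<.04)&(P[:,2]>.105)&(P[:,2]<.145)]
    print(n,'foot',len(q),q.min(0).round(4),q.max(0).round(4))
"
```

```text
pad [ 0.5115 -0.3857  0.006 ] [ 0.5088 -0.3884  0.006 ]
top ((0.5123758912086487, -0.3874337077140808), (0.18017007410526276, 0.06543087214231491), 8.196502685546875)
top foot 72 [ 0.4982 -0.37    0.1216] [ 0.5329 -0.3527  0.1448]
side ((0.5095623731613159, -0.38520917296409607), (0.1800297051668167, 0.06480063498020172), 8.261018753051758)
side foot 119 [ 0.4956 -0.3919  0.1213] [ 0.5325 -0.3738  0.145 ]
```

Call:
apply_moves(series=[{"x": -0.003,"y": 0.006,"z": 0.005,"wx": 0,"wy": -0.001,"wz": -0.001,"fingers": -0.7},{"x": -0.003,"y": 0.006,"z": 0.01,"wx": 0,"wy": -0.001,"wz": -0.001,"fingers": -0.7},{"x": 0,"y": 0.005,"z": 0.015,"wx": 0,"wy": -0.001,"wz": -0.001,"fingers": -0.7},{"x": 0,"y": 0,"z": 0.015,"wx": 0,"wy": 0,"wz": 0,"fingers": -0.7},{"x": 0,"y": 0,"z": 0.01,"wx": 0,"wy": 0,"wz": 0,"fingers": -0.7},{"x": 0,"y": 0,"z": 0,"wx": 0,"wy": 0,"wz": 0,"fingers": -0.7}])

```text
clock: 16.35
tool_pos: [0.5147, -0.3795, 0.1109]
eef_rot: [0.997, 0.076, 0.001, -0.002]
contact_force: [1.3, -0.4, -0.3]
opening: 0.243
```

```bash
python3 -c "
from h import *
st()
plan((.511,-.3865,.07),.145,3)
"
```

```text
t 16.35 p [ 0.5147 -0.3795  0.1109] yaw 8.73 F [ 1.3 -0.4 -0.3] open mm 21.4 q7 0.24
   [-0.002   0.0027  0.017 ] [-0.0003 -0.0003  0.0008]
   [-0.002   0.0027  0.0171] [-0.0003 -0.0003  0.0008]
   [-0.002   0.0027  0.0171] [-0.0003 -0.0003  0.0008]
```

Call:
apply_moves(series=[{"x": -0.003,"y": 0.004,"z": 0.01,"wx": -0.0005,"wy": -0.0005,"wz": 0.001,"fingers": -0.7},{"x": -0.003,"y": 0.004,"z": 0.015,"wx": -0.0005,"wy": -0.0005,"wz": 0.001,"fingers": -0.7},{"x": 0,"y": 0,"z": 0.01,"wx": 0,"wy": 0,"wz": 0,"fingers": -0.7},{"x": 0,"y": 0,"z": 0,"wx": 0,"wy": 0,"wz": 0,"fingers": -0.7}])

```text
clock: 16.85
tool_pos: [0.5106, -0.3873, 0.0812]
eef_rot: [0.997, 0.073, -0.0, 0.0]
contact_force: [0.1, -0.0, 0.3]
opening: 0.243
```

```bash
python3 -c "
from h import *
st()
plan((.511,-.3865,.047),.145,3)
"
```

```text
t 16.85 p [ 0.5106 -0.3873  0.0812] yaw 8.32 F [ 0.1 -0.   0.3] open mm 21.4 q7 0.22
   [ 0.0002 -0.0003  0.0142] [0.0001 0.0001 0.    ]
   [ 0.0002 -0.0003  0.0142] [0.0001 0.0001 0.    ]
   [ 0.0002 -0.0003  0.0142] [0.0001 0.0001 0.    ]
```

Call:
apply_moves(series=[{"x": 0,"y": 0,"z": 0.015,"wx": 0,"wy": 0,"wz": 0,"fingers": -0.7},{"x": 0,"y": 0,"z": 0.015,"wx": 0,"wy": 0,"wz": 0,"fingers": -0.7},{"x": 0,"y": 0,"z": 0.007,"wx": 0,"wy": 0,"wz": 0,"fingers": -0.7},{"x": 0,"y": 0,"z": 0.002,"wx": 0,"wy": 0,"wz": 0,"fingers": -0.7},{"x": 0,"y": 0,"z": 0,"wx": 0,"wy": 0,"wz": 0,"fingers": -0.7}])

```text
clock: 17.48
tool_pos: [0.511, -0.3871, 0.0478]
eef_rot: [0.997, 0.073, -0.0, 0.0]
contact_force: [-0.3, -0.3, -0.4]
opening: 0.243
```

```bash
python3 -c "
from h import *
st()
"
```

```text
t 17.48 p [ 0.511  -0.3871  0.0478] yaw 8.34 F [-0.3 -0.3 -0.4] open mm 21.4 q7 0.2
```

Call:
apply_moves(series=[{"x": 0,"y": 0,"z": 0.0015,"wx": 0,"wy": 0,"wz": 0,"fingers": -0.7},{"x": 0,"y": 0,"z": 0.0015,"wx": 0,"wy": 0,"wz": 0,"fingers": -0.7},{"x": 0,"y": 0,"z": 0.001,"wx": 0,"wy": 0,"wz": 0,"fingers": -0.7}])

```text
clock: 17.85
tool_pos: [0.5115, -0.3876, 0.0455]
eef_rot: [0.997, 0.073, 0.001, 0.001]
contact_force: [-3.1, 0.3, 3.7]
opening: 0.244
```

```bash
python3 -c "
from h import *
st()
"
```

```text
t 17.85 p [ 0.5115 -0.3876  0.0455] yaw 8.33 F [-3.1  0.3  3.7] open mm 21.5 q7 0.19
```

Floor contact is felt at TCP z = 0.0455, as expected. I'll release slowly to a 36 mm opening and lift straight up.

Call:
apply_moves(series=[{"x": 0,"y": 0,"z": -0.0003,"wx": 0,"wy": 0,"wz": 0,"fingers": -0.45},{"x": 0,"y": 0,"z": 0,"wx": 0,"wy": 0,"wz": 0,"fingers": -0.3},{"x": 0,"y": 0,"z": 0,"wx": 0,"wy": 0,"wz": 0,"fingers": -0.18},{"x": 0,"y": 0,"z": 0,"wx": 0,"wy": 0,"wz": 0,"fingers": -0.18},{"x": 0,"y": 0,"z": -0.015,"wx": 0,"wy": 0,"wz": 0,"fingers": -0.18},{"x": 0,"y": 0,"z": -0.03,"wx": 0,"wy": 0,"wz": 0,"fingers": -0.18},{"x": 0,"y": 0,"z": -0.06,"wx": 0,"wy": 0,"wz": 0,"fingers": -0.18},{"x": 0,"y": 0,"z": -0.06,"wx": 0,"wy": 0,"wz": 0,"fingers": -0.18}])

```text
clock: 18.85
tool_pos: [0.5096, -0.3862, 0.1798]
eef_rot: [0.997, 0.073, -0.002, -0.001]
contact_force: [-0.1, 0.2, -0.3]
opening: 0.411
```

Call:
apply_moves(series=[{"x": -0.05,"y": 0.02,"z": -0.05,"wx": 0,"wy": 0,"wz": 0,"fingers": -0.18},{"x": -0.06,"y": 0.02,"z": 0,"wx": 0,"wy": 0,"wz": 0,"fingers": -0.18},{"x": -0.06,"y": 0.02,"z": 0,"wx": 0,"wy": 0,"wz": 0,"fingers": -0.18},{"x": 0,"y": 0,"z": 0,"wx": 0,"wy": 0,"wz": 0,"fingers": -0.18},{"x": 0,"y": 0,"z": 0,"wx": 0,"wy": 0,"wz": 0,"fingers": -0.18}])

```text
clock: 19.48
tool_pos: [0.3832, -0.4561, 0.2305]
eef_rot: [0.997, 0.074, 0.004, 0.004]
contact_force: [-0.1, -0.8, 0.0]
opening: 0.41
```

```bash
python3 -c "
from h import *
st()
im,d=grab('top');im2,d2=grab('side')
save('end',np.vstack([np.hstack([cv2.resize(im[160:240,380:430],None,fx=4,fy=4),cv2.resize(im2[310:380,190:290],(457,320))]),cv2.resize(im[140:220,170:370],(657,263))]))
for n,D in(('top',d),('side',d2)):
    P=cloud(n,D).reshape(-1,3);q=P[(abs(P[:,0]-.511)<.03)&(abs(P[:,1]+.387)<.03)&(P[:,2]>.060)&(P[:,2]<.09)]
    if len(q): print(n,len(q),q.mean(0).round(4),q.max(0).round(4),q.min(0).round(4))
"
```

```text
t 19.48 p [ 0.3832 -0.4561  0.2305] yaw 8.51 F [-0.1 -0.8  0. ] open mm 36.1 q7 0.5
top 60 [ 0.512  -0.3864  0.0673] [ 0.5216 -0.376   0.0737] [ 0.503  -0.3976  0.0602]
side 100 [ 0.5094 -0.3876  0.0678] [ 0.5188 -0.377   0.0719] [ 0.4999 -0.3964  0.0606]
```

View pics/end.png

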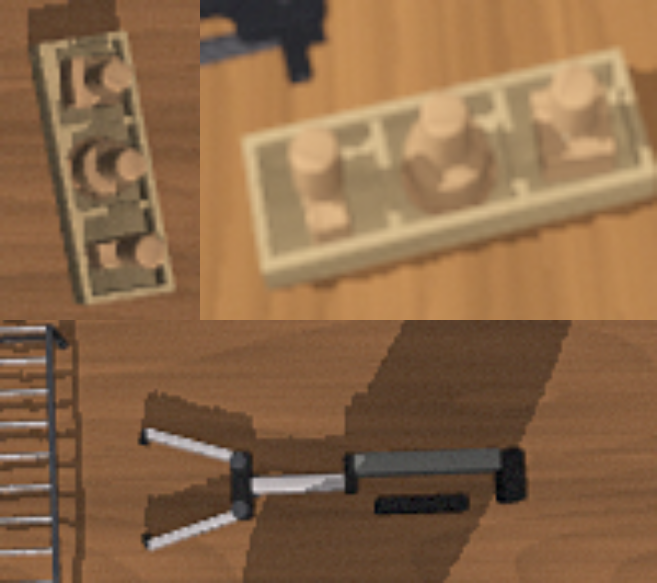

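The round stamp stands upright in the middle compartment, with its handle top at (445,110) and measured at (0.511, -0.387). The reacher lies flat and released, and the gripper is clear of everything. I'll hand in.

```bash
python3 -c "
from h import *
print(finish_job())"
```

```text
the job is handed in; nothing more can be done
None
```

The job is handed in, at about 20 s of the 61 s allowed; the hand-in gives no verdict.

I took the reacher by its grip and closed the jaws on the stamp under the rack. The fingers stopped at about 9.8 mm of squeeze. I drew the stamp out to about 10 cm in front of the rack, where it stood free, and laid the reacher down flat and released it. I then picked the stamp up by its handle and lowered it onto the cork disc until I felt about 4 N of floor contact.

**Last checks:**
- **Stamp:** both cameras show it upright, about 1 mm from the measured disc centre at (0.511, -0.3865). Its top is at about 0.067 m, as expected for a stamp on the compartment floor.
- **Reacher and gripper:** the reacher lies flat with its jaws open, and the gripper is clear of everything.
- **Rest of the table:** the other two stamps look unmoved in the last picture. I did not re-measure the other bystanders, but the arm kept well clear of them.
- **Forces:** the readings between moves stayed below about 7 N.

No check failed. The two cameras disagreed by 2–3 mm in x throughout, so I used their average.

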